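# Slide a coil-board carrier onto the test jig's locating pin and hold it down

### The arm

A 6-joint arm with a two-finger parallel gripper is mounted at the origin on the work surface. World frame = base frame: x ahead of the robot, y to its left, z up, the work surface at z = 0. Lengths are in m, angles in degrees, forces in N, time in s.
With the tool pointing down it reaches from about 0.275 to 1 m from the base axis. Payload 8.4 kg.
Tool frame: the origin (TCP) lies midway between the tips of the shut fingers; the grasp point (between the pads) lies 19 mm behind it; z points along the fingers, y is the line along which they close (so a half turn about z gives the same grasp; the last joint's range is limited). The gripper opens to 85 mm and grips with 20 to 120 N. Pads are 22 mm wide; open, the fingers measure 114 mm over their backs; the gripper's body (76 mm by 85 mm) begins 54 mm behind the grasp point. The pads swing forward as they close: fully open they stand 13 mm farther back than shut.
Start: joints at [-65.741, 20.225, 93.587, -0, 66.188, -0.138], TCP at [0.258, -0.569, 0.231] pointing down, gripper open.
Joint ranges: [-150.9, 150.9], [-52.94, 120.26], [3.33, 152.33], [-74.26, 254.26], [0, 154.13], [-172.89, 172.89]. Speed limits (degrees/s): [127.2, 127.2, 159.86, 180, 180, 180].

### API

Orientations are given as [roll, pitch, yaw] about the fixed x, y, z axes, in that order (R = Rz(yaw) Ry(pitch) Rx(roll)).
In Python, from cell import status, eyes, job gives the robot as it stands. The module is installed in compiled form; this text tells all that it offers.
- The arm moves only by the tool carry_out, never from a script. Its argument "plan" is a list of rows, each a list of 5 numbers: the opening, from 0 (shut) to 1 (fully open), then the shift along the world's x, y, z each as a share of 0.1 m, from -1 to 1, then the turn about the world's z as a share of 2 pi rad, from -1 to 1. A call has 1 to 8 rows; each row shifts and turns the commanded pose from where the row before left it; what a row does not reach is not made up. A row lasts 1/12 s, in which the tool goes at most 41.7 mm and 7.16 degrees, less where a joint would pass 70% of its speed; a pose out of reach is approached as far as the arm can. A call with a number of a shift or a turn outside -1 to 1 is refused whole. A call with a gripper value outside its range is refused whole. The fingers move at their own pace and stop on an object; "squeeze" is the grip in N (left out, the last holds). Time passes only in rows, so rows that do not move let the fingers close. It gives the time, the measured TCP pose, the force, the opening and the grip force at its end, in the units of the state.
- status.state(): the state, without advancing time (a new reading comes with each control period).
- eyes.capture(name): name is "scene" or "top" or "wrist"; returns a dict with "img" (480x640x3 uint8, red, green, blue), "z_map" (480x640 float32, m along the optical axis (not along the pixel's ray), 0 where there is no reading), "fov_y" (degrees; the focal length in pixels is half the picture's height over the tangent of half this angle, whatever the lens; pixels are square), "cx", "cy" (the principal point, pixels), "rvec" (rotation vector, rad) and "tvec" (3), from world to camera coordinates, as OpenCV has them. Camera axes: x right, y down, z forward; pixel columns grow to the right and rows downward; lengths in m; the calibration is good to about 2 mm. A picture is of the moment at which its call begins.
- job.close_job(): hands the job in; it is judged then, once.
Trained networks look in a picture, given as the dict that the camera call returned (one of the last four; its "shot" number tells which), for a name from the list of things; names that differ only in an ending like _2 or _b are one class to them, and where a whole thing is asked for, a point or a joint stands for the part that bears it (a point fixed in the world has none). Each returns a list of dicts, best first, with "conf" (0 to 1); they miss things now and then, are a little off and sometimes report something else, mostly with a low value. They report only what shows in the picture. A call takes as long as a camera call.
- eyes.find_in(query, picture): "box" ([left, top, right, bottom] in pixels, round what is visible of it).
- eyes.cut_out(query, picture): "region" (480x640 bool, what is visible of it) and "box" ([left, top, right, bottom] in pixels, round what is visible of it).
The state is a dict: "clock": time; "joint_positions": joint angles; "qvel": joint speeds; "effort": joint torques, N m; "tcp_pos": TCP position; "tcp_rot": TCP orientation; "force": force on the tool from outside, world axes, zero at the start; "wrist_torque": the same for the moment, N m; "width": opening from 0.0 (shut) to 1.0 (fully open); "gripper_force": force on a finger pad.
Only numpy, scipy, OpenCV 4.12 (cv2) and the standard library are available. Lean on these libraries where they do the work, as an engineer would, in place of code of your own. Each camera call takes 0.05 s, during which the arm holds its last target. There are 200 camera calls.

### The job

Lay the coil-board carrier flat on the metal loading shelf of the test jig with its long edge flush against the blue fence, then slide it along the fence at shelf level, over the locating pin hidden beneath it, until the hole in its underside drops onto the pin. Then press the carrier fully down on the sprung contact deck and finish while still holding it pressed down with the gripper. Leave the other things on the bench alone.

Things in the scene. Friction and masses are not known exactly. Their poses are not given: they have to be found in the camera images.
- carrier: Loose coil-board carrier, about 0.3 kg, flat on the bench at the start: black tray 80 (its x) x 100 (its y) x 14 mm with a green board and copper coils on top. Origin: centre of the underside; z up. The same turned half round: either long (100 mm) edge may go to the fence.
- carrier_grip (a point): Centre of the carrier's blue square grip block, 36 x 36 mm, sides along the carrier's x and y; it stands in the middle of the tray from 14 to 54 mm above the underside (this point is at 34 mm).
- carrier_hole (a point): Mouth of the hole for the pin, in the middle of the carrier's underside (at the carrier's origin), hidden under the grip: 16 mm along carrier x by 13 mm along y, 14 mm deep, with a 1 mm chamfer.
- jig: Test jig fixed to the bench: black base 105 (x) x 218 (y) mm, metal loading shelf at its -y end, green sprung deck with the pin at its +y end, blue fence along the +x side. Origin: on the underside, below the step between shelf and deck; z up. The carrier slides in the jig's +y. Nothing bounds the -x side or the far +y end.
- jig_fence (a point): Foot of the blue fence's upright face at shelf level, at jig x = 40, y = 0, z = 40 mm. The face looks to the jig's -x and runs along y from -110 to +108 mm; the fence is 10 mm thick and its top is 12 mm above the shelf (z = 52 mm). A carrier flush with it has its origin at jig x = 0, so that its hole runs straight to the pin.
- jig_shelf (a point): Centre of the metal loading shelf's flat top (jig x = 0, y = -55, z = 40 mm): where the carrier's origin lies when laid there flush with the fence. The shelf spans y = -110 to 0 mm and x = -45 to +40 mm and ends in a step down at y = 0.
- jig_pin (a point): Centre of the top of the fixed steel pin, 10 mm across, bevelled, at jig x = 0, y = 52, z = 39.5 mm: 0.5 mm below the shelf, 5.5 mm above the raised deck. The sliding carrier is borne by shelf, then by shelf edge and pin. With its hole over the pin its rear edge is 2 mm past the step and it drops 6 mm by its own weight, if the grip lets it.
- deck (a joint): Green sprung deck with brass contacts (jig y = 2 to 102, x = -39.5 to 39.5 mm, top at z = 34 mm when up): how far it is pressed down: 0 up, 0.005 m fully down. Starts to move at about 6 N and is fully down at about 11 N, the carrier's own weight (about 3 N) included; it springs back when let go.
- levitator: Bystander: round levitation module 110 mm across, 43 mm high, green rims, black body, clear top with steel and copper discs. Origin: centre of the underside.
- puck: Bystander: plain light blue disc 66 mm across, 28 mm high. Origin: underside.
- multimeter: Bystander: yellow and black multimeter 78 x 150 x 34 mm. Origin: underside.
- screwdriver: Bystander: red-handled screwdriver lying along its x axis.
- spray_can: Bystander: blue can 52 mm across, 150 mm high. Origin: underside.
- tape_roll: Bystander: orange ring 84 mm across, 20 mm high. Origin: underside.

How it is judged (in metres and radians):
On the way, in this order (a step that is already met when the one before it is completed fails the run):
1. the carrier lies flat on the loading shelf, flush against the fence (within 3 mm and 0.04 rad), its front edge not yet more than 30 mm past the step (x of carrier in the frame of jig between -0.003 and 0.003 m and y of carrier in the frame of jig between -0.095 and -0.02 m and z of carrier in the frame of jig between 0.038 and 0.0425 m and angle between the y axis of carrier and the y axis of jig, either way round below 0.04 rad), for 0.2 s.
2. the carrier is sliding at shelf level along the fence (within 5 mm), its front half over the pin, its hole still 5 to 45 mm short of it (x of carrier in the frame of jig between -0.005 and 0.003 m and y of carrier in the frame of jig between 0.007 and 0.047 m and z of carrier in the frame of jig between 0.0355 and 0.044 m and angle between the y axis of carrier and the y axis of jig, either way round below 0.06 rad), for 0.1 s.
3. the carrier has dropped over the pin (horizontal distance between carrier_hole and jig_pin below 0.0045 m and z of carrier in the frame of jig below 0.0365 m and angle between carrier's own z axis and vertical below 0.06 rad and angle between the y axis of carrier and the y axis of jig, either way round below 0.06 rad), for 0.1 s.
At the end, for the whole second after the job is handed in: The carrier is level on the pin (hole centre within 4.5 mm of the pin, edge parallel to the fence within 0.06 rad), the deck is pressed down at least 4 of its 5 mm, and the gripper is still on the carrier with more than 3 N, keeping it down through the last second (horizontal distance between carrier_hole and jig_pin below 0.0045 m and z of carrier in the frame of jig below 0.031 m and angle between carrier's own z axis and vertical below 0.06 rad and angle between the y axis of carrier and the y axis of jig, either way round below 0.06 rad and value of joint deck above 0.004 m and contact force between any of the fingers, the arm and carrier above 3 N); the arm keeps its last pose, push and grip.
It fails at once if a bystander is pushed more than 30 mm from its place (distance of any of levitator, puck, multimeter, screwdriver, spray_can, tape_roll from where it was at the start of the episode above 0.03 m).
It fails at once if the carrier is tipped over (angle between carrier's own z axis and vertical above 0.6 rad).
It also fails if it takes over 48 s, if anything falls off the work surface, if the arm or the gripper's body presses on something with over 40 N, if the wrist force passes 120 N, or if a joint passes its speed limit or range.

## Working session

There is one attempt and no reset: what is moved stays moved. The work goes in short steps, Python scripts to look and compute and a tool call to move; the robot and the scene stay as the last step left them, time stands still between calls to the robot, and variables do not carry over. Pictures are saved under pics/ and viewed, at most 10 in all, crops included, and the job is handed in when it is done.

Besides the shell and the picture viewer there is one more tool, called after "Emit:" as a command line: name --pt "numbers of a row" for each row, then --argument value for the rest. carry_out: Moves the arm, as the interface text tells. Shift numbers are shares of 0.1 m and turn numbers shares of 2 pi rad, none past 1 either way. Its arguments: {"type":"object","properties":{"plan":{"type":"array"},"squeeze":{"type":"number"}},"required":["plan"]}

```bash
mkdir -p pics
cat > h.py <<'E'
import numpy as np, cv2
from cell import status, eyes, job
def cam(c):
    R=cv2.Rodrigues(np.array(c["rvec"],float))[0]; t=np.array(c["tvec"],float).ravel()
    f=240/np.tan(np.radians(c["fov_y"])/2); return R,t,f
def cloud(c):
    R,t,f=cam(c); z=c["z_map"].astype(float); v,u=np.mgrid[:480,:640]
    P=np.stack([(u-c["cx"])*z/f,(v-c["cy"])*z/f,z],-1)
    W=(P-t)@R; W[z<=0]=np.nan; return W
def save(c,n): cv2.imwrite(f"pics/{n}.png",c["img"][:,:,::-1])
E
python3 - <<'E'
from h import *
for n in ["scene","top"]:
    c=eyes.capture(n); save(c,n+"0"); W=cloud(c)
    print(n,c["fov_y"],cam(c)[1],-cam(c)[0].T@cam(c)[1])
    for q in ["carrier","jig","carrier_grip","jig_fence","jig_pin","deck","levitator","puck","multimeter","screwdriver","spray_can","tape_roll"]:
        try: r=eyes.cut_out(q,c)
        except Exception as e: print(q,e); continue
        for d in r[:2]:
            p=W[d["region"]]; p=p[~np.isnan(p[:,0])]
            print(q,round(d["conf"],2),np.round(d["box"]),len(p),np.round(np.median(p,0),3) if len(p) else "", np.round(np.percentile(p,98,axis=0),3) if len(p) else "")
print(status.state())
E
```

```text
scene 44.65858029078974 [ 0.47060414 -0.21051745  1.51158915] [1.03861482 0.55032356 1.0812543 ]
carrier 0.88 [237. 198. 286. 243.] 1278 [ 0.6   -0.235  0.016] [ 0.64  -0.193  0.056]
jig 0.63 [333. 292. 438. 406.] 5626 [0.608 0.198 0.037] [0.657 0.297 0.054]
carrier_grip 0.84 [240. 198. 282. 241.] 1240 [ 0.601 -0.235  0.016] [ 0.64  -0.193  0.056]
carrier_grip 0.42 [283. 134. 313. 153.] 492 [ 0.365 -0.402  0.017] [ 0.401 -0.364  0.024]
jig_fence 0.58 [335. 293. 435. 408.] 5725 [0.608 0.198 0.037] [0.657 0.296 0.054]
jig_pin 0.83 [334. 292. 436. 406.] 5665 [0.608 0.198 0.037] [0.657 0.297 0.054]
jig_pin 0.33 [221. 283. 251. 310.] 800 [ 0.764 -0.1    0.027] [ 0.792 -0.075  0.032]
deck 0.92 [372. 334. 432. 388.] 1782 [0.599 0.245 0.035] [0.635 0.292 0.039]
deck 0.21 [334. 288. 435. 406.] 5737 [0.608 0.198 0.037] [0.657 0.297 0.054]
levitator 0.49 [240. 198. 279. 242.] 1193 [ 0.601 -0.235  0.016] [ 0.64  -0.194  0.056]
puck 0.83 [225. 282. 250. 310.] 804 [ 0.763 -0.1    0.027] [ 0.792 -0.075  0.032]
multimeter 0.79 [474. 302. 558. 375.] 3127 [0.39  0.352 0.035] [0.423 0.42  0.042]
screwd
[... 1502 characters left out ...]
6 -0.367  0.025]
{'clock': 1.3, 'joint_positions': array([-6.57416600e+01,  2.02261777e+01,  9.35859623e+01,  4.84651316e-04,
        6.61881446e+01, -1.37684824e-01]), 'qvel': array([ 0.08928284,  0.12979923,  0.05642118, -0.0493172 , -0.01160288,
       -0.07908194]), 'effort': array([ 2.14278007e-03, -6.05171227e+01, -3.42445242e+01,  1.58816465e-04,
        1.25213399e-03,  1.14799136e-05]), 'tcp_pos': array([ 0.25815603, -0.56920504,  0.23127981]), 'tcp_rot': array([-1.79999716e+02, -4.44077718e-04,  2.43958292e+01]), 'force': array([-0.352738  , -0.31870138, -0.03285022]), 'wrist_torque': array([-0.00517024, -0.0040245 , -0.02451363]), 'gripper_force': 0.0, 'width': 0.9992924270707877}
```

Run:
```python
from h import *
for n in ["scene","top"]:
    c=eyes.capture(n); W=cloud(c)
    def near(x0,x1,y0,y1,z0,z1): return (W[...,0]>x0)&(W[...,0]<x1)&(W[...,1]>y0)&(W[...,1]<y1)&(W[...,2]>z0)&(W[...,2]<z1)
    def rect(m,l):
        p=W[m][:,:2]; 
        if len(p)<5: print(l,len(p));return
        r=cv2.minAreaRect((p*1000).astype(np.float32)); print(n,l,len(p),np.round(r[0],1),np.round(r[1],1),round(r[2],1),"z",np.round(np.median(W[m][:,2]),4))
    rect(near(.5,.7,-.35,-.15,.048,.07),"griptop")
    rect(near(.5,.7,-.35,-.15,.008,.022),"tray")
    rect(near(.5,.7,.05,.35,.047,.06),"fence")
    rect(near(.5,.7,.05,.35,.0375,.0445),"shelf")
    rect(near(.5,.7,.05,.35,.029,.0365),"deck")
    rect(near(.7,.85,-.2,-.05,.02,.04),"puck")
    im=c["img"][:,:,::-1]
    cv2.imwrite(f"pics/crop_{n}.png",cv2.resize(im[90:420,180:600] if n=="scene" else im[130:350,170:520],None,fx=1.8 if n=="scene" else 2.2,fy=1.8 if n=="scene" else 2.2,interpolation=cv2.INTER_CUBIC))
```

```text
scene griptop 198 [ 592.7 -249.4] [40.  36.7] 67.1 z 0.0535
scene tray 816 [ 576.6 -231.1] [140.8 162.3] 2.1 z 0.0148
scene fence 587 [611.2 188.3] [217.7  72.4] 82.8 z 0.052
scene shelf 1936 [598.2 188.4] [219.2  96.9] 83.2 z 0.0405
scene deck 1708 [598.7 190.1] [217.7  96.3] 83.0 z 0.0341
scene puck 778 [ 782.2 -136.2] [ 67.4 140. ] 38.1 z 0.0281
top griptop 172 [ 591.9 -252. ] [36.3 35.8] 69.0 z 0.0536
top tray 792 [ 613.5 -260.2] [100.5 126.9] 69.8 z 0.015
top fence 285 [628.5 184.6] [218.2  34.2] 83.3 z 0.0515
top shelf 1043 [592.8 183.7] [209.6  85.9] 83.3 z 0.0401
top deck 1003 [592.9 184.8] [214.   89.6] 84.7 z 0.0336
top puck 471 [ 781.5 -138.2] [ 65.4 136.8] 38.2 z 0.0277
```

View pics/crop_scene.png

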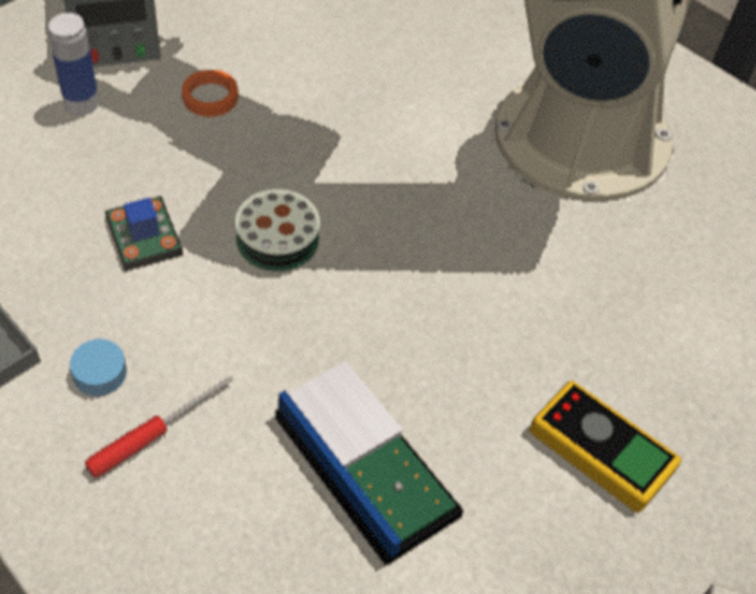

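View pics/crop_top.png

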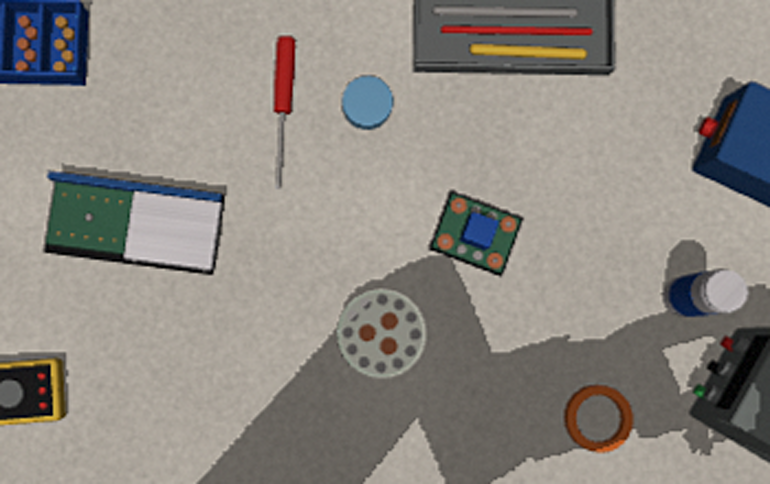

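The top crop shows the carrier at about (480,230) px. Its long edge runs at about 70° in world, which agrees with the rect fits. The jig is at about (135,220) px, with the deck on the world +y side and the fence on +x, and jig y at about 83.3°. Both views agree on the grip block at (0.592, -0.251) with its top at 0.0535. I'm moving over the carrier.

Emit:
carry_out --pt "1 0.28 0.265 0 0.0157" --pt "1 0.28 0.265 0 0.0157" --pt "1 0.28 0.265 0 0.0157" --pt "1 0.28 0.265 0 0.0157" --pt "1 0.28 0.265 0 0.0157" --pt "1 0.28 0.265 0 0.0157" --pt "1 0.28 0.265 0 0.0157" --pt "1 0.28 0.265 0 0.0157" --squeeze 60

```text
clock: 2.07
tcp_pos: [0.4833, -0.3557, 0.2315]
tcp_rot: [180.0, 0.0, 69.9]
force: [0.6, -0.1, -0.4]
width: 0.997
gripper_force: 0.0
```

Emit:
carry_out --pt "1 0.28 0.265 0 0" --pt "1 0.28 0.265 0 0" --pt "1 0.28 0.265 0 0" --pt "1 0.26 0.25 0 0" --pt "1 0 0 0 0" --pt "1 0 0 0 0"

```text
clock: 2.57
tcp_pos: [0.5932, -0.2512, 0.231]
tcp_rot: [-180.0, 0.0, 69.8]
force: [-1.6, -0.7, -0.1]
width: 0.998
gripper_force: 0.0
```

Run:
```python
from h import *
c=eyes.capture("wrist"); W=cloud(c); save(c,"w1"); print(-cam(c)[0].T@cam(c)[1],cam(c)[0][2],c["fov_y"])
s=status.state(); print(s["tcp_pos"],s["tcp_rot"],s["clock"])
def near(x0,x1,y0,y1,z0,z1): return (W[...,0]>x0)&(W[...,0]<x1)&(W[...,1]>y0)&(W[...,1]<y1)&(W[...,2]>z0)&(W[...,2]<z1)
for l,z0,z1 in [("grip",.048,.07),("tray",.010,.022)]:
    m=near(.5,.68,-.33,-.17,z0,z1); p=W[m]; 
    if len(p): print(l,len(p),cv2.minAreaRect((p[:,:2]*1000).astype(np.float32)),np.median(p[:,2]))
```

```text
[ 0.62126614 -0.17381633  0.37316166] [-0.11005694 -0.30329293 -0.9465204 ] 65.31195105806471
[ 0.59217096 -0.25224696  0.23099177] [-1.79962195e+02  2.14848131e-02  6.97091279e+01] 2.6167
grip 1623 ((591.3665771484375, -252.76010131835938), (35.64525604248047, 35.85824966430664), 70.23223114013672) 0.053354550006828746
tray 6308 ((591.277099609375, -253.37786865234375), (100.71147918701172, 80.10137939453125), 70.10216522216797) 0.014501459922782858
```

View pics/w1.png

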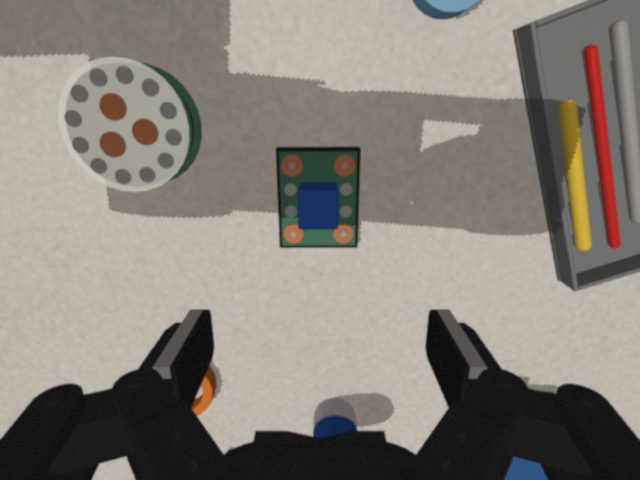

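The wrist view shows the carrier between the finger lines, its grip block at about (318,207) px. The fit gives centre (0.5913, -0.253), yaw 70.1°, top 53.4 mm and tray 80 x 100 mm, all matching the text. I'm descending to grip it.

Emit:
carry_out --pt "1 -0.01 -0.01 -0.35 0.001" --pt "1 0 0 -0.35 0" --pt "1 0 0 -0.35 0" --pt "1 0 0 -0.35 0" --pt "1 0 0 -0.35 0" --pt "1 0 0 -0.25 0" --pt "1 0 0 -0.13 0" --pt "1 0 0 0 0"

```text
clock: 3.28
tcp_pos: [0.5883, -0.254, 0.0154]
tcp_rot: [-179.7, -0.0, 69.9]
force: [-0.3, -0.1, -0.4]
width: 0.998
gripper_force: 0.0
```

Emit:
carry_out --pt "0 0 0 0 0" --pt "0 0 0 0 0" --pt "0 0 0 0 0" --pt "0 0 0 0 0" --pt "0 0 0 0 0" --pt "0 0 0 0 0"

```text
clock: 3.78
tcp_pos: [0.5921, -0.2541, 0.0202]
tcp_rot: [179.9, 0.0, 70.0]
force: [-1.4, 0.1, 6.7]
width: 0.411
gripper_force: 61.9
```

Emit:
carry_out --pt "0 0 0 0.2 0" --pt "0 0 0 0.3 0" --pt "0 0 0 0.35 0" --pt "0 0 0 0.35 0" --pt "0 0 0.3 0.1 0.006" --pt "0 0 0.35 0 0.006" --pt "0 0 0.35 0 0.006" --pt "0 0 0.35 0 0.006"

```text
clock: 4.45
tcp_pos: [0.5909, -0.1175, 0.1493]
tcp_rot: [179.9, -0.0, 78.7]
force: [0.7, 0.4, -4.0]
width: 0.412
gripper_force: 61.2
```

Emit:
carry_out --pt "0 0 0.35 0 0.006" --pt "0 0 0.35 0 0.0067" --pt "0 0 0.35 0 0" --pt "0 0 0.3 0 0" --pt "0 0 0 0 0" --pt "0 0 0 0 0" --pt "0 0 0 0 0"

```text
clock: 5.03
tcp_pos: [0.5911, 0.0163, 0.1486]
tcp_rot: [180.0, 0.0, 83.2]
force: [0.4, -1.0, -3.1]
width: 0.414
gripper_force: 61.1
```

Run:
```python
from h import *
for i in range(2):
    c=eyes.capture("wrist"); W=cloud(c)
    s=status.state(); print(s["tcp_pos"],s["tcp_rot"],s["clock"],s["force"])
    # jig points: yaw estimate from fence
    a=np.radians(83.3)
    B=(W[...,0]>.5)&(W[...,0]<.72)&(W[...,1]>.05)&(W[...,1]<.33)
    for l,z0,z1 in [("fence",.0475,.06),("shelf",.0375,.0435),("deck",.030,.0365),("all",.03,.06)]:
        m=B&(W[...,2]>z0)&(W[...,2]<z1)
        m=cv2.morphologyEx(m.astype(np.uint8),cv2.MORPH_OPEN,np.ones((3,3)))>0
        p=W[m]
        if len(p)>20: r=cv2.minAreaRect((p[:,:2]*1000).astype(np.float32)); print(l,len(p),np.round(r[0],1),np.round(r[1],1),round(r[2],2),np.median(p[:,2]))
save(c,"w2")
```

```text
[0.59107335 0.01572624 0.14851132] [1.79987536e+02 1.86826537e-02 8.31822203e+01] 5.0833 [ 0.62962246  0.27179381 -2.82947988]
fence 2502 [630.9 112.6] [78.7 10.3] 83.3 0.05147826271259004
shelf 19648 [584.  119.6] [81.2 85.6] 83.32 0.03948936974219752
all 22325 [588.9 119. ] [81.4 95.5] 83.11 0.03961252093576045
[0.59110448 0.01540005 0.14843954] [1.79992736e+02 1.50850174e-02 8.31423330e+01] 5.1333 [ 0.83288655 -1.69527124 -3.27701572]
fence 2481 [630.9 112.2] [77.9 10.3] 83.4 0.0514857911573731
shelf 19526 [583.9 119.4] [80.5 85.4] 83.21 0.039503718512472225
all 22191 [588.9 118.7] [80.7 95.6] 83.07 0.03961685761730285
```

View pics/w2.png

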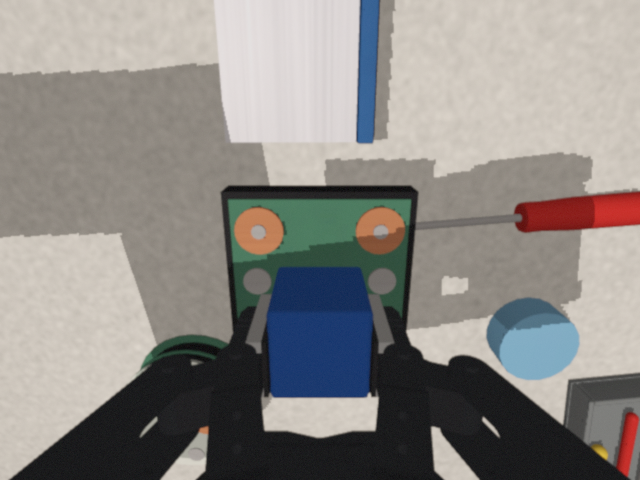

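Run:
```python
from h import *
c=eyes.capture("wrist"); W=cloud(c)
s=status.state(); t=s["tcp_pos"]; print(t,s["tcp_rot"])
B=(abs(W[...,0]-t[0])<.07)&(W[...,1]>t[1]-.04)&(W[...,1]<t[1]+.08)&(W[...,2]>.125)&(W[...,2]<.155)
v,u=np.mgrid[:480,:640]; B&=(u>215)&(u<425)&(v>180)&(v<300)
p=W[B]; print(len(p),np.percentile(p[:,2],[2,10,50,90,98]))
m=(v>195)&(v<262)&(u>240)&(u<400); q=W[m]; q=q[~np.isnan(q[:,0])]; A=np.c_[q[:,:2]-t[:2],np.ones(len(q))]; s=np.linalg.lstsq(A,q[:,2],rcond=None)[0]; print("plane",s, np.std(A@s-q[:,2]))
# front edge: top row of carrier mask per column
Bm=(abs(W[...,2]-.143)<.012)&(v<240)
pts=np.array([W[np.where(Bm[:,k])[0][0],k] for k in range(235,408) if Bm[:,k].any()])
f=np.polyfit(pts[:,0]-t[0],pts[:,1]-t[1],1); print("front edge slope deg",np.degrees(np.arctan(f[0])),"offset along y",f[1])
a=np.radians(83.2); uy=np.array([np.cos(a),np.sin(a)]); ux=np.array([uy[1],-uy[0]])
d=p[:,:2]-t[:2]; print("x extents",np.percentile(d@ux,[.5,99.5]),"y max",np.percentile(d@uy,[99,99.8]))
```

```text
[0.59113516 0.01526824 0.14839278] [1.79994069e+02 1.20363916e-02 8.31179256e+01]
19527 [0.13245286 0.14129456 0.14272767 0.14485487 0.15139987]
plane [-0.0015454  -0.00834527  0.143444  ] 0.0011044456113051557
front edge slope deg -6.816075188832938 offset along y 0.051153192942953556
x extents [-0.03997845  0.03926023] y max [0.05086584 0.05097711]
```

The wrist view shows the carrier held level, front edge at about row 188, and the near end of the shelf at about (290,140) px with the blue fence at about (367,70). Shelf and fence both put the jig origin at about (0.5945, 0.188), yaw 83.3°. The carrier underside is about 19.5 mm below the TCP. I'm moving over the shelf, 6 mm clear of the fence.

Emit:
carry_out --pt "0 -0.02 0.25 0 0" --pt "0 -0.025 0.33 0 0" --pt "0 -0.025 0.35 -0.05 0" --pt "0 -0.02 0.25 -0.1 0" --pt "0 0 0 -0.25 0.0004" --pt "0 0 0 -0.25 0" --pt "0 0 0 -0.15 0" --pt "0 0 0 0 0"

```text
clock: 5.85
tcp_pos: [0.5799, 0.133, 0.065]
tcp_rot: [-179.7, 0.1, 83.3]
force: [-0.8, -0.6, -2.2]
width: 0.408
gripper_force: 60.8
```

Emit:
carry_out --pt "0 0 0 0 0" --pt "0 0 0 0 0"

```text
clock: 6.02
tcp_pos: [0.5831, 0.1338, 0.0693]
tcp_rot: [179.9, -0.0, 83.3]
force: [0.2, 0.4, -3.7]
width: 0.413
gripper_force: 60.8
```

Emit:
carry_out --pt "0 0 0 -0.02 0" --pt "0 0 0 -0.02 0" --pt "0 0 0 -0.02 0" --pt "0 0 0 -0.02 0" --pt "0 0 0 0 0" --pt "0 0 0 0 0" --pt "0 0 0 0 0"

```text
clock: 6.6
tcp_pos: [0.5821, 0.1343, 0.0603]
tcp_rot: [-180.0, 0.0, 83.3]
force: [0.2, 0.4, -3.3]
width: 0.414
gripper_force: 61.0
```

Emit:
carry_out --pt "0 0 0 -0.01 0" --pt "0 0 0 0 0" --pt "0 0 0 0 0"

```text
clock: 6.85
tcp_pos: [0.5821, 0.1344, 0.0602]
tcp_rot: [180.0, 0.0, 83.3]
force: [-4.3, -0.6, 8.5]
width: 0.416
gripper_force: 62.3
```

Emit:
carry_out --pt "0 0.02 -0.002 0.003 0" --pt "0 0.02 -0.002 0 0" --pt "0 0.01 -0.001 0 0" --pt "0 0 0 0 0" --pt "0 0 0 0 0"

```text
clock: 7.27
tcp_pos: [0.5857, 0.134, 0.0603]
tcp_rot: [-179.8, 0.0, 83.3]
force: [-9.0, -0.2, 10.8]
width: 0.412
gripper_force: 62.8
```

Emit:
carry_out --pt "0 0.01 -0.001 0 0" --pt "0 0 0 0 0" --pt "0 0 0 0 0"

```text
clock: 7.52
tcp_pos: [0.5862, 0.1339, 0.0604]
tcp_rot: [-179.8, 0.0, 83.3]
force: [-10.8, 0.9, 11.6]
width: 0.412
gripper_force: 62.8
```

Emit:
carry_out --pt "0 0 0 0.005 0" --pt "0 0 0 0 0" --pt "0 0 0 0 0"

```text
clock: 7.77
tcp_pos: [0.5883, 0.1338, 0.0602]
tcp_rot: [180.0, -0.0, 83.3]
force: [-1.1, 1.0, 0.3]
width: 0.412
gripper_force: 61.7
```

Run:
```python
from h import *
c=eyes.capture("wrist"); save(c,"w3"); W=cloud(c); s=status.state(); t=s["tcp_pos"]; print(t,s["force"])
a=np.radians(83.3); uy=np.array([np.cos(a),np.sin(a)]); ux=np.array([uy[1],-uy[0]])
d=W[...,:2]-t[:2]; X=d@ux*1000; Y=d@uy*1000; Z=W[...,2]*1000
def st(m,l): print(l,m.sum(),"X",np.round(np.percentile(X[m],[0.5,2,50,98,99.5]),1),"Y",np.round(np.percentile(Y[m],[1,99]),1),"Z",np.round(np.median(Z[m]),1))
st((Z>46)&(Z<53)&(Y>58)&(Y<150)&(abs(X)<70),"fence ahead")
st((Z>52.8)&(Z<57)&(Y>20)&(Y<52)&(abs(X)<60),"tray")
for y in range(60,150,15):
    m=(Z>48)&(Z<53)&(abs(Y-y)<4)&(abs(X)<70); print(y,np.round(np.percentile(X[m],[1,99]),1) if m.any() else "")
m=(Z>31)&(Z<36)&(Y>58)&(Y<165)&(X>-60)&(X<60); st(m,"deck")
im=c["img"][:,:,::-1]; cv2.imwrite("pics/w3c.png",cv2.resize(im[:330,180:470],None,fx=1.8,fy=1.8))
```

```text
[0.58833678 0.13379679 0.06024329] [-2.03775697  1.17968478  0.89167246]
fence ahead 5021 X [39.4 39.5 43.8 49.2 49.6] Y [ 58.7 118. ] Z 51.4
tray 12868 X [-40.  -38.7  -0.1  38.1  39.4] Y [20.3 50.5] Z 54.5
60 [39.4 49.4]
75 [39.5 49.4]
90 [39.5 49.5]
105 [39.4 49.5]
120 [39.4 49.2]
135 
deck 31113 X [-39.4 -38.2   0.3  38.7  39.8] Y [ 58.8 122.2] Z 33.6
```

View pics/w3c.png

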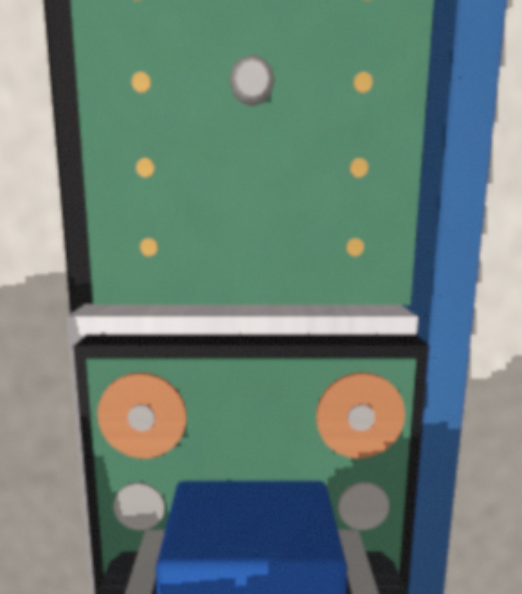

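Run:
```python
from h import *
c=eyes.capture("wrist"); W=cloud(c); s=status.state(); t=s["tcp_pos"]; print(t,s["force"])
a=np.radians(83.3); uy=np.array([np.cos(a),np.sin(a)]); ux=np.array([uy[1],-uy[0]])
d=W[...,:2]-t[:2]; X=d@ux*1000; Y=d@uy*1000; Z=W[...,2]*1000
m=(Z>37)&(Z<44)&(Y>90)&(abs(X)<25); print("pin",m.sum(),np.median(X[m]),np.median(Y[m]),np.median(Z[m]),np.percentile(Y[m],[1,99]),np.percentile(X[m],[1,99]))
m=(Z>37)&(Z<43)&(Y>50.5)&(Y<70)&(abs(X)<30);print("shelf edge Y",m.sum(),np.percentile(Y[m],[1,50,99]))
m=(Z>52)&(Z<57)&(Y>40)&(Y<53)&(abs(X)<30);print("carrier front Y",np.percentile(Y[m],[98,99.7]))
```

```text
[0.58831622 0.13379448 0.06023657] [-0.64041041  1.03063057  2.04996128]
pin 483 -0.19068202357899988 106.34656867199952 38.6259425382649 [102.02532381 110.82956117] [-4.53666713  4.17029598]
shelf edge Y 1530 [50.51666315 52.57464539 54.73097251]
carrier front Y [50.61264657 50.76941455]
```

Emit:
carry_out --pt "0 0.003 0 -0.001 0" --pt "0 0 0 0 0" --pt "0 0 0 0 0"

```text
clock: 8.12
tcp_pos: [0.5883, 0.1338, 0.0602]
tcp_rot: [-180.0, -0.0, 83.3]
force: [-4.2, 0.7, 4.3]
width: 0.414
gripper_force: 62.1
```

Emit:
carry_out --pt "0 0.005 0.04 0 0" --pt "0 0.01 0.08 0 0" --pt "0 0.012 0.1 0 0" --pt "0 0.012 0.1 0 0" --pt "0 0.012 0.1 0 0" --pt "0 0.012 0.1 0 0" --pt "0 0.012 0.1 0 0" --pt "0 0.01 0.08 0 0"

```text
clock: 8.78
tcp_pos: [0.5966, 0.2028, 0.0601]
tcp_rot: [-179.9, 0.1, 83.3]
force: [-3.5, -7.9, 6.4]
width: 0.411
gripper_force: 62.1
```

Emit:
carry_out --pt "0 0.005 0.04 0 0" --pt "0 0 0 0 0" --pt "0 0 0 0 0" --pt "0 0 0 0 0"

```text
clock: 9.12
tcp_pos: [0.5971, 0.2074, 0.0601]
tcp_rot: [-180.0, 0.0, 83.3]
force: [-4.3, -1.4, 4.6]
width: 0.415
gripper_force: 62.1
```

Emit:
carry_out --pt "0 0.005 0.04 0 0" --pt "0 0.005 0.04 0 0" --pt "0 0.005 0.04 0 0" --pt "0 0.005 0.04 0 0" --pt "0 0.005 0.04 0 0" --pt "0 0.005 0.04 0 0" --pt "0 0.003 0.03 0 0" --pt "0 0 0 0 0"

```text
clock: 9.78
tcp_pos: [0.6003, 0.234, 0.0598]
tcp_rot: [-179.9, 0.1, 83.3]
force: [-3.3, -2.7, 3.7]
width: 0.411
gripper_force: 61.9
```

Emit:
carry_out --pt "0 0 0.01 -0.002 0" --pt "0 0 0 0 0" --pt "0 0 0 0 0" --pt "0 0 0 0 0"

```text
clock: 10.12
tcp_pos: [0.6003, 0.2345, 0.0597]
tcp_rot: [-179.9, 0.1, 83.3]
force: [-3.1, -4.2, 5.1]
width: 0.415
gripper_force: 62.0
```

Emit:
carry_out --pt "0 0.001 0.01 0 0" --pt "0 0.001 0.01 0 0" --pt "0 0 0 0 0" --pt "0 0 0 0 0" --pt "0 0 0 0 0"

```text
clock: 10.53
tcp_pos: [0.6005, 0.2365, 0.0597]
tcp_rot: [-179.9, 0.1, 83.3]
force: [-3.4, -4.7, 5.1]
width: 0.414
gripper_force: 61.9
```

Emit:
carry_out --pt "0 0.001 0.008 -0.002 0" --pt "0 0 0 0 0" --pt "0 0 0 0 0" --pt "0 0 0 0 0"

```text
clock: 10.87
tcp_pos: [0.6007, 0.2384, 0.059]
tcp_rot: [-180.0, 0.0, 83.3]
force: [-1.0, -1.2, -2.8]
width: 0.411
gripper_force: 61.1
```

Vertical support disappeared right at the computed spot, so the hole is over the pin. I'm lowering in small steps.

Emit:
carry_out --pt "0 0 0 -0.01 0" --pt "0 0 0 -0.01 0" --pt "0 0 0 0 0" --pt "0 0 0 0 0"

```text
clock: 11.2
tcp_pos: [0.6008, 0.2386, 0.0572]
tcp_rot: [-180.0, 0.0, 83.3]
force: [-0.5, 0.3, -3.4]
width: 0.412
gripper_force: 60.8
```

Emit:
carry_out --pt "0 0 0 -0.01 0" --pt "0 0 0 -0.01 0" --pt "0 0 0 0 0" --pt "0 0 0 0 0" --pt "0 0 0 0 0"

```text
clock: 11.62
tcp_pos: [0.6008, 0.2386, 0.0554]
tcp_rot: [-180.0, 0.0, 83.3]
force: [-2.7, 1.0, -3.0]
width: 0.412
gripper_force: 60.9
```

Emit:
carry_out --pt "0 0 0 -0.01 0" --pt "0 0 0 -0.01 0" --pt "0 0 0 -0.01 0" --pt "0 0 0 -0.01 0" --pt "0 0 0 0 0" --pt "0 0 0 0 0" --pt "0 0 0 0 0"

```text
clock: 12.2
tcp_pos: [0.6008, 0.2385, 0.0523]
tcp_rot: [-180.0, 0.0, 83.3]
force: [-8.0, -0.3, 5.8]
width: 0.413
gripper_force: 62.1
```

Emit:
carry_out --pt "0 0 0 -0.01 0" --pt "0 0 0 -0.01 0" --pt "0 0 0 -0.01 0" --pt "0 0 0 0 0" --pt "0 0 0 0 0" --pt "0 0 0 0 0"

```text
clock: 12.7
tcp_pos: [0.6008, 0.2385, 0.0497]
tcp_rot: [-180.0, 0.0, 83.3]
force: [-8.8, -0.5, 8.6]
width: 0.41
gripper_force: 62.6
```

Emit:
carry_out --pt "0 -0.003 0 -0.01 0" --pt "0 0 0 -0.01 0" --pt "0 0 0 0 0" --pt "0 0 0 0 0" --pt "0 0 0 0 0"

```text
clock: 13.12
tcp_pos: [0.6008, 0.2386, 0.0491]
tcp_rot: [180.0, -0.0, 83.3]
force: [-12.1, -2.3, 22.1]
width: 0.414
gripper_force: 64.2
```

Run:
```python
from h import *
s=status.state(); t=s["tcp_pos"]; print(t,s["tcp_rot"],s["force"],s["gripper_force"],s["clock"])
a=np.radians(83.3); uy=np.array([np.cos(a),np.sin(a)]); ux=np.array([uy[1],-uy[0]])
for n in ["wrist","scene"]:
    c=eyes.capture(n); W=cloud(c); d=W[...,:2]-t[:2]; X=d@ux*1000; Y=d@uy*1000; Z=W[...,2]*1000
    m=(abs(X)<38)&(abs(Y)<48)&~((abs(X)<25)&(abs(Y)<30))&(Z>35)&(Z<52)&((Y>25)|(n=="scene"))
    if n=="scene": m&=(X<-20)|(abs(Y)>25)
    if m.sum()>30:
        A=np.c_[X[m],Y[m],np.ones(m.sum())]; q=np.linalg.lstsq(A,Z[m],rcond=None)[0]; print(n,m.sum(),"tray top z, slopes",np.median(Z[m]),q)
    if n=="wrist":
        g=(Z>35)&(Z<50)&(Y>20)&(Y<60)&(abs(X)<38); print("front Y",np.percentile(Y[g],[99,99.8]))
        f=(Z>48)&(Z<54)&(X>35)&(X<55)&(Y>20)&(Y<60); print("fence X",np.percentile(X[f],[1,50,99]))
        im=c["img"][:,:,::-1]; cv2.imwrite("pics/w4.png",im)
```

```text
[0.6007992  0.23857709 0.04911411] [ 1.79983521e+02 -1.07495136e-02  8.33310686e+01] [-12.12791909  -2.33143816  22.11102003] 64.17138040065765 13.1167
wrist 8537 tray top z, slopes 43.7454809351537 [-1.62140860e-03 -6.10174938e-02  4.63005994e+01]
front Y [50.6737877  50.81192995]
fence X [39.33817048 43.89065105 49.22676892]
scene 457 tray top z, slopes 44.97179511039488 [-4.61674322e-03  6.94371567e-04  4.50442220e+01]
```

View pics/w4.png

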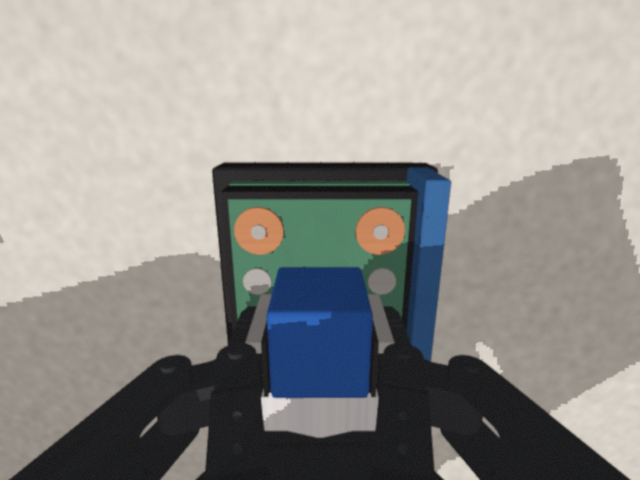

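Run:
```python
from h import *
s=status.state(); t=s["tcp_pos"]; print(s["force"])
a=np.radians(83.3); uy=np.array([np.cos(a),np.sin(a)]); ux=np.array([uy[1],-uy[0]])
for n in ["wrist","scene"]:
    c=eyes.capture(n); W=cloud(c); d=W[...,:2]-t[:2]; X=d@ux*1000; Y=d@uy*1000; Z=W[...,2]*1000
    for y in range(-50,56,5):
        m=(abs(Y-y)<2.5)&(Z>25)&(Z<50)&(((abs(X)<33)&(y>20)) | ((abs(X)>26)&(abs(X)<36)))
        if m.sum()>8: print(n,y,m.sum(),np.round(np.percentile(Z[m],[10,50,90]),1))
```

```text
[-12.44654974  -3.64044021  22.72741072]
wrist -5 23 [42.8 43.2 44.1]
wrist 0 310 [42.6 43.2 43.9]
wrist 5 418 [42.7 43.5 44.5]
wrist 10 448 [43.1 44.3 45.2]
wrist 15 517 [42.7 44.  45.2]
wrist 20 514 [42.5 43.3 44.1]
wrist 25 1756 [42.7 43.5 44.9]
wrist 30 1878 [42.8 44.2 45.6]
wrist 35 2036 [42.9 44.5 46.1]
wrist 40 2102 [42.7 44.  45.6]
wrist 45 2183 [42.5 43.4 44.6]
wrist 50 2955 [28.3 41.3 43.1]
scene -5 10 [39.3 44.  45.4]
scene 0 12 [42.8 45.4 47.3]
scene 5 12 [40.9 45.1 47.3]
scene 10 15 [43.4 45.7 47.5]
scene 15 24 [42.5 44.5 46.5]
scene 20 24 [42.2 44.3 47.8]
scene 25 84 [42.  44.4 46.9]
scene 30 83 [42.8 45.7 48.3]
scene 35 96 [42.1 45.4 47.4]
scene 40 90 [42.4 45.3 47.8]
scene 45 97 [41.9 45.  47.5]
scene 50 111 [33.  43.3 46.4]
scene 55 101 [26.5 33.7 43.7]
```

The w4 picture shows the carrier flush with the fence and level, its front edge at about row 190. The tray rim reads about 43 mm, so the underside is at about 29 mm, which means the deck is fully down. It is held with about 22 N, so I'm handing in.

```bash
python3 -c "
from cell import job
print(job.close_job())"
```

```text
the job is handed in; nothing more can be done
None
```

I've handed the job in: the carrier is on the pin and flush with the fence, held pressed down with about 22 N and the deck measuring fully down; no verdict came back.

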